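Clear and close the kitchenette utensil drawer

ROBOT

A 6-joint arm with a two-finger parallel gripper is mounted at the origin on the work surface. World frame = base frame: x ahead of the robot, y to its left, z up, the work surface at z = 0. Lengths are in mm, angles in rad, forces in N, time in s.
With the tool pointing down it reaches from about 350 to 775 mm from the base axis. Payload 7.3 kg.
Tool frame: the origin (TCP) lies at the very end of the fingers, on their centre line; the grasp point (between the pads) lies 19 mm behind it (bot.tcp_to_grasp is the distance from the TCP to the grasp point, in mm); z points along the fingers, y is the direction in which the jaws open and shut (so a half turn about z gives the same grasp; the last joint's range is limited). The gripper opens to 92 mm and grips with 3 to 60 N. Pads are 19 mm wide; open, the fingers measure 130 mm over their backs; the gripper's body (75 mm by 190 mm) begins 47 mm behind the grasp point.
Start: joints at [-1.259, 0.342, 1.524, -0, 1.275, -0.146], TCP at [232.061, -470.948, 226.741] pointing down, gripper open.
Joint ranges: [-2.53, 2.53], [-0.77, 2.02], [0.04, 2.7], [-1, 4.14], [0.28, 2.66], [-3.11, 3.11]. Speed limits (rad/s): [2.57, 2.57, 3.14, 3.14, 3.14, 3.14].

INTERFACE

Orientations are given as [roll, pitch, yaw] about the fixed x, y, z axes, in that order (R = Rz(yaw) Ry(pitch) Rx(roll)).
In Python, from plant import bot gives the robot as it stands. The module is installed in compiled form; this text tells all that it offers.
- The arm moves only by the tool carry_out, never from a script. Its argument "motion" is a list of rows, each a list of 5 numbers: the closure, from 0 (fully open) to 1 (shut), then the shift along the tool's x, y, z in mm, then the turn about the tool's z in degrees. In form: [[claw, dx, dy, dz, spin], ...]. A call has 1 to 10 rows; each row is the pose to reach, as a shift and turn from the pose measured when the call began, along the tool's axes at that moment; what a row does not reach only later rows make up. A row lasts 1/8 s, in which the tool goes at most 62.5 mm and 10.7 degrees, less where a joint would pass 70% of its speed; a pose out of reach is approached as far as the arm can. A call with a gripper value outside its range is refused whole. The fingers move at their own pace and stop on an object; the grip force is fixed at half the most. Time passes only in rows, so rows that repeat a pose let the fingers close. It gives the time, the measured TCP pose, the force and the opening at its end, in the units of the state.
- bot.get_obs(): the state, without advancing time (a new reading comes with each control period).
- bot.capture(name): name is "scene" or "top"; returns a dict with "color" (400x640x3 uint8, red, green, blue), "depth" (400x640 float32, mm along the optical axis (not along the pixel's ray), 0 where there is no reading), "K" (3x3 intrinsics, pixels), "camera_from_world" (4x4, takes a point from world to camera coordinates). Camera axes: x right, y down, z forward; pixel columns grow to the right and rows downward; lengths in mm; the calibration is good to about 2 mm. A picture is of the moment at which its call begins.
- bot.close_job(): hands the job in, once; it reports no verdict.
The state is a dict: "time": time; "joint_positions": joint angles; "dq": joint speeds; "tau": joint torques, N m; "tool_pos": TCP position; "tcp_rot": TCP orientation; "contact_force": force on the tool from outside, world axes, zero at the start; "moment": the same for the moment, N m; "grip_width": finger opening in mm.
Only numpy, scipy, OpenCV 4.12 (cv2) and the standard library are available. Lean on these libraries where they do the work, as an engineer would, in place of code of your own. Each camera call takes 0.05 s, during which the arm holds its last target.

TASK

The drawer of the low grey unit cannot shut because a tall storage jar was left standing in it. Take the jar out and stand it upright on the round cork mat, next to the salt pot that is already there, lay the wooden spatula from the worktop in the drawer instead, and push the drawer fully home until it seats in its catch. Keep the jar upright all the time, do not slam the drawer, and leave everything else where it is.

Things in the scene. Friction and masses are not known exactly. Their poses are not given: they have to be found in the camera images.
- unit: Low grey drawer unit standing on the worktop, fixed, 300 mm deep (x) x 260 wide (y) x 80 high, with one handleless drawer in its front. Origin: centre of its underside. Its own -x axis points out of the drawer front, roughly towards the robot. The front edge of its carcass (the edge of its 10 mm top panel, underside at z = 70 mm) lies at x = -135 mm in its frame
- drawer (a joint): How far the drawer is open, m: 0 is fully home, 0.18 fully out, along the unit's -x axis. It slides with about 1.5 N plus 8 N per m/s and stays where left. From about 20 to 9 mm a sprung catch resists with up to 6 N more; past that it pulls the drawer in and holds it at 0. Let go between, it stays or slips back out a little
- front_top (a point): Middle of the top edge of the drawer front's outer face, 77 mm above the worktop; moves with the drawer. The front is a flat grey panel 254 mm wide, from 3 to 77 mm above the worktop, 15 mm thick; push anywhere on its outer face along the unit's +x. Axes as the unit's
- compartment (a point): Centre of the floor of the drawer's front compartment, 70 mm behind the front's outer face, 19 mm above the worktop; moves with the drawer, axes as the unit's. The compartment is 110 mm deep (x), 222 wide (y), bounded by the front (top 58 mm above this floor), side walls (41 mm) and a divider 5 mm thick (31 mm). Behind the divider lie three low packs fixed in the drawer
- jar: Tall brown glass storage jar, a cylinder 56 mm in diameter and 105 mm high with a slightly narrower lid (53 mm) on its top 19 mm, about 0.28 kg, standing in the front compartment and too tall to pass under the unit's top. Origin: centre of its underside; z up
- spatula: Wooden spatula lying flat, 170 mm long along its x, about 70 g. Handle 18 mm wide and 14 mm high from x = -85 to +20 mm; flat blade 46 mm wide and 8 mm thick from x = +15 to +85 mm. Origin: at half length, on its underside; centre of mass within 15 mm of it
- mat: Round cork mat, 150 mm in diameter and 10 mm thick, fixed on the worktop. Origin: centre of its underside
- salt: Small white ceramic salt pot standing near one edge of the cork mat, 44 mm in diameter, 60 mm high. Bystander. Origin: centre of its underside
- mug: White mug, 80 mm in diameter, 85 mm high, handle at its +y side (reaching about 75 mm from its axis). Bystander. Origin: centre of its underside
- oil: Green oil bottle, 60 mm in diameter, 200 mm high. Bystander. Origin: centre of its underside
- bowl: White bowl, 120 mm in diameter, 50 mm high. Bystander. Origin: centre of its underside
- brush: Brush lying on the worktop, 160 mm long along its x, under 30 mm high. Bystander. Origin: on its underside near half length
- tin: Plain steel tin, 60 mm in diameter, 50 mm high. Bystander. Origin: centre of its underside
- teabox: Cardboard tea box on the middle of the unit's top, 70 x 130 x 55 mm high. Bystander. Origin: centre of its underside
Not all that is in view belongs to the job. Of the things like the spatula, leave any that is green; of the rest the smaller one is meant.

How it is judged:
By the outcome, as a careful person would: the job done as asked, in the order asked, and still so for the second after the job is handed in, with the robot touching nothing.
It also fails if it takes over 72 s, if anything falls off the work surface, if the arm or the gripper's body presses on something with over 40 N, if the wrist force passes 120 N, or if a joint passes its speed limit or range.

## Working session

There is one attempt and no reset: what is moved stays moved. The work goes in short steps, Python scripts to look and compute and a tool call to move; the robot and the scene stay as the last step left them, time stands still between calls to the robot, and variables do not carry over. Pictures are saved under pics/ and viewed, and the job is handed in when it is done.

Besides the shell and the picture viewer there is one more tool, called in YAML: its name, and indented under it one key for each argument. carry_out: Moves the arm, as the interface text tells. Its arguments: {"type":"object","properties":{"motion":{"type":"array","items":{"type":"array","items":{"type":"number"}}}},"required":["motion"]}

```bash
mkdir -p pics; python3 - <<'E'
from plant import bot
import cv2,numpy as np
for n in("scene","top"):
    c=bot.capture(n); cv2.imwrite(f"pics/{n}0.png",cv2.cvtColor(c["color"],cv2.COLOR_RGB2BGR))
    np.savez(f"{n}0.npz",**c); print(n,c["K"].tolist(),np.round(c["camera_from_world"],3).tolist())
o=bot.get_obs();print(o)
E
```

```text
scene [[368.83572840324905, 0.0, 311.2344180183285], [0.0, 368.83572840324905, 200.0852569748233], [0.0, 0.0, 1.0]] [[0.065, 0.998, -0.014, 27.693], [0.728, -0.057, -0.683, -353.194], [-0.682, 0.034, -0.73, 1513.798], [0.0, 0.0, 0.0, 1.0]]
top [[448.57596280164705, 0.0, 316.5278699326815], [0.0, 448.57596280164705, 196.79574187402474], [0.0, 0.0, 1.0]] [[0.018, -1.0, 0.021, -67.145], [-0.99, -0.021, -0.138, 549.73], [0.139, -0.018, -0.99, 1368.721], [0.0, 0.0, 0.0, 1.0]]
{'time': 0.1, 'joint_positions': array([-1.25895790e+00,  3.42647143e-01,  1.52490997e+00, -7.84425458e-06,
        1.27538598e+00, -1.46021702e-01]), 'dq': array([-7.39709346e-04, -9.91283758e-05, -4.20540221e-03,  2.29382942e-03,
       -2.85213832e-04, -1.64746820e-03]), 'tau': array([ 1.80075902e-03, -4.32004917e+01, -2.44693905e+01,  7.19676842e-02,
        5.25003928e-02, -4.37279346e-05]), 'tool_pos': array([ 231.96337221, -470.58093494,  226.12154096]), 'tcp_rot': array([-3.14025550e+00, -1.89071728e-04,  4.57862296e-01]), 'contact_force': array([-0.15431852, -0.549551  ,  0.36175674]), 'moment': array([-0.0303904 ,  0.04323168, -0.04832048]), 'grip_width': 91.98779337084603}
```

View pics/scene0.png

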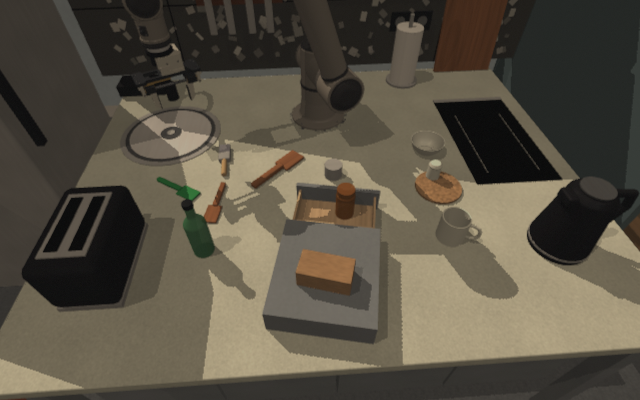

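View pics/top0.png

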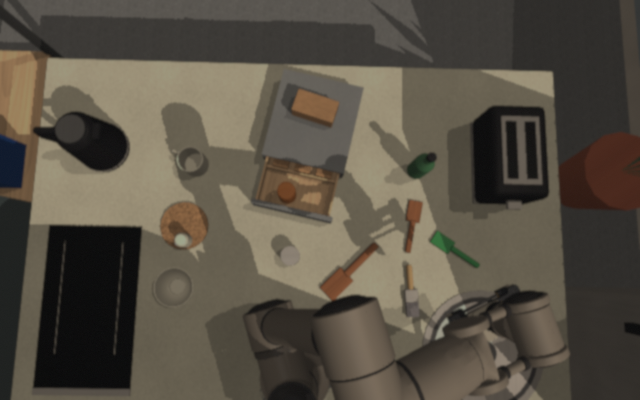

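The scene view shows the jar in the drawer at (345,200), the mat with the salt at (438,186), the tin at (333,169) and the mug at (455,227). Three things look like the spatula, given here as top-view pixels:
- Green (455,250): excluded by its colour.
- Large brown (350,270).
- Small brown (413,225): my choice.

The brush at (410,290) is a different thing. Next I'll measure and check the choice in a crop.

```bash
cat > h.py <<'E'
import numpy as np,cv2
def load(n): return dict(np.load(n))
def cloud(c):
    K=c["K"];T=c["camera_from_world"];d=c["depth"]
    v,u=np.mgrid[:400,:640]
    P=np.stack([(u-K[0,2])/K[0,0]*d,(v-K[1,2])/K[1,1]*d,d],-1)
    W=(P-T[:3,3])@T[:3,:3]
    W[d==0]=np.nan
    return W
def ray(c,u,v,z):
    K=c["K"];T=c["camera_from_world"];R=T[:3,:3]
    o=-R.T@T[:3,3]; r=R.T@np.array([(u-K[0,2])/K[0,0],(v-K[1,2])/K[1,1],1])
    return o+r*(z-o[2])/r[2]
def crop(c,x0,y0,x1,y1,s,name):
    im=cv2.cvtColor(c["color"],cv2.COLOR_RGB2BGR)[y0:y1,x0:x1]
    im=cv2.resize(im,None,fx=s,fy=s,interpolation=cv2.INTER_CUBIC)
    cv2.imwrite(name,cv2.convertScaleAbs(im,alpha=1.6))
def fitcircle(P):
    A=np.c_[2*P,np.ones(len(P))];s=np.linalg.lstsq(A,(P**2).sum(1),rcond=None)[0]
    return s[:2],np.sqrt(s[2]+s[0]**2+s[1]**2)
E
python3 - <<'E'
from h import *
t=load("top0.npz");s=load("scene0.npz")
crop(t,310,180,510,330,4,"pics/c1.png"); crop(t,140,60,370,300,2.4,"pics/c2.png")
crop(s,250,120,480,340,2.6,"pics/c3.png")
for n,c in(("top",t),("scene",s)):
    W=cloud(c); hsv=cv2.cvtColor(c["color"],cv2.COLOR_RGB2HSV)
    m=((hsv[...,0]<14)&(hsv[...,1]>110)&(hsv[...,2]>40)).astype(np.uint8)
    k,l,st,ce=cv2.connectedComponentsWithStats(m)
    for i in range(1,k):
        if st[i,4]>60:
            p=W[l==i];p=p[~np.isnan(p[:,0])]
            if len(p)==0: continue
            q=p[:,:2]-p[:,:2].mean(0); r=cv2.minAreaRect(p[:,:2].astype(np.float32))
            print(n,st[i],np.round(ce[i]),"med",np.round(np.median(p,0)),"rect",np.round(r[0]),np.round(r[1]),round(r[2]))
E
```

```text
top [ 559  132   81   78 5158] [603. 175.] med [  733. -1278.  -392.] rect [  755. -1302.] [243. 331.] 86
top [277 182  19  22 331] [286. 192.] med [552.  35. 124.] rect [557.  37.] [53. 53.] 31
top [406 200  16  52 413] [412. 220.] med [ 500. -361.   11.] rect [ 469. -359.] [ 43. 165.] 78
top [321 243  57  58 797] [344. 276.] med [ 300. -138.   14.] rect [ 332. -166.] [ 70. 218.] 44
scene [ 434    0   74   72 4079] [468.  34.] med [-317.  692.  166.] rect [-315.  694.] [257. 131.] 70
scene [251 150  53  38 517] [279. 167.] med [ 318. -151.   10.] rect [ 325. -172.] [ 72. 229.] 44
scene [204 182  21  41 352] [215. 206.] med [ 500. -362.    7.] rect [ 465. -357.] [ 46. 177.] 76
scene [336 183  20  36 574] [345. 200.] med [577.  33.  99.] rect [499.  30.] [176.  52.] 4
```

View pics/c1.png

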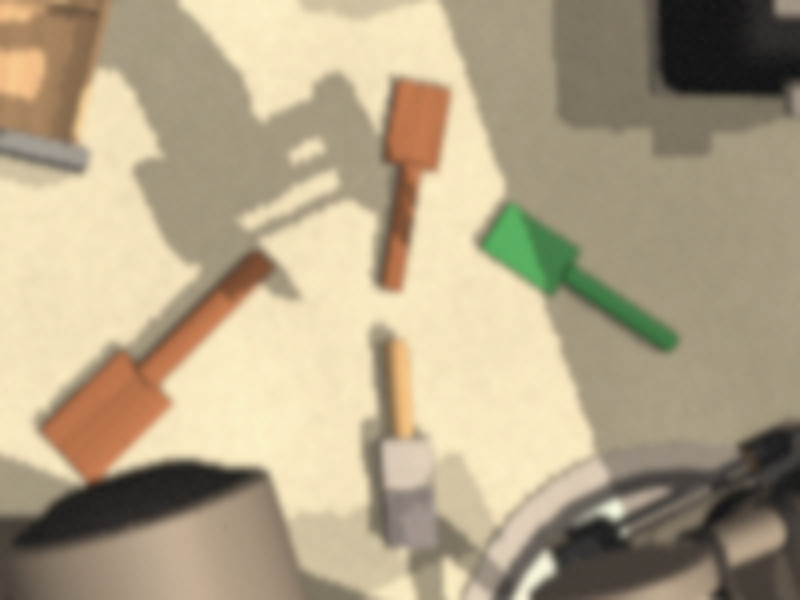

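View pics/c2.png

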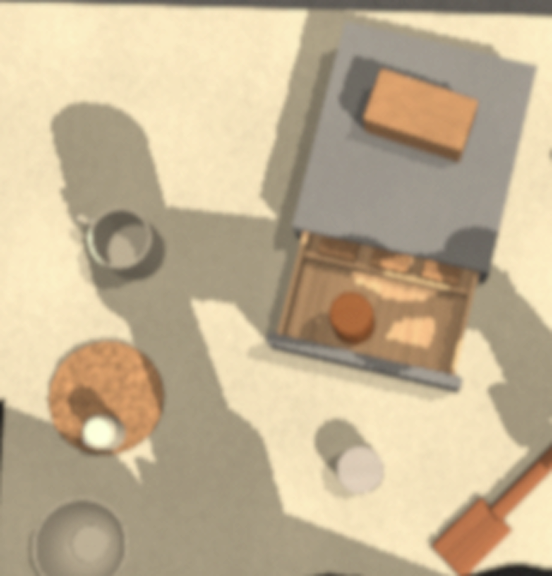

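View pics/c3.png

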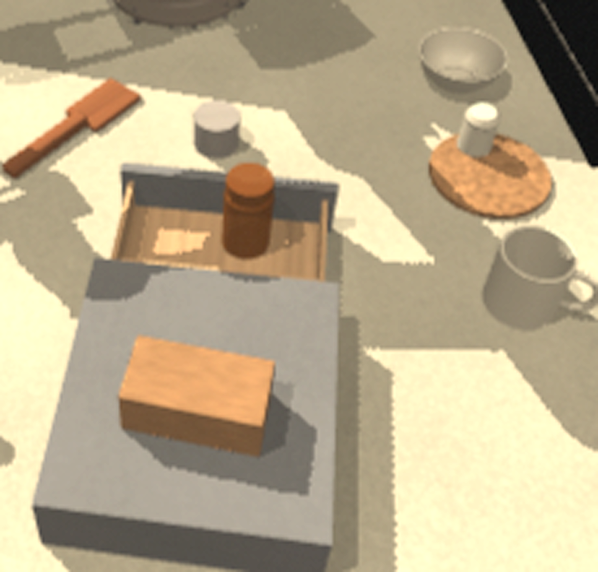

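The crop confirms the small brown spatula at top-view (413,222): about 170 x 46 mm, with the blade towards +x. The large one measures about 220 x 70 mm. Next come the exact poses.

```bash
python3 - <<'E'
from h import *
t=load("top0.npz");s=load("scene0.npz")
for n,c in(("top",t),("scene",s)):
    W=cloud(c);X,Y,Z=W[...,0],W[...,1],W[...,2]
    print(n)
    def box(x0,x1,y0,y1,z0,z1): return (X>x0)&(X<x1)&(Y>y0)&(Y<y1)&(Z>z0)&(Z<z1)
    def rep(name,m):
        p=W[m]; 
        if len(p)<8: print(name,"few",len(p));return
        r=cv2.minAreaRect(p[:,:2].astype(np.float32)); cc,R=cv2.minEnclosingCircle(p[:,:2].astype(np.float32))
        print(name,len(p),"rect",np.round(r[0],1),np.round(r[1],1),round(r[2],1),"circ",np.round(cc,1),round(R,1),"zmed",round(np.median(p[:,2]),1),"zmax",round(p[:,2].max(),1))
    rep("jar top",box(500,620,-20,90,112,135))
    rep("salt top",box(400,560,220,340,52,75))
    rep("tin top",box(380,500,-20,80,40,65))
    rep("mug",box(550,720,220,330,70,95))
    rep("bowl",box(300,430,200,340,38,60))
    hsv=cv2.cvtColor(c["color"],cv2.COLOR_RGB2HSV)
    m=box(400,560,180,360,5,16); rep("mat",m)
    rep("unit top",box(550,950,-200,150,74,86))
    rep("teabox",box(550,950,-200,150,120,145))
    rep("front top",box(440,560,-150,150,69,83))
    mm=(hsv[...,0]<14)&(hsv[...,1]>110)
    b=mm&box(360,570,-420,-300,1,25)
    rep("spat",b); p=W[b]; 
    if n: 
        q=p[:,:2];e=np.linalg.svd(q-q.mean(0))[2][0];e*=np.sign(e[0]);a=(q-q.mean(0))@e
        print("axis",np.degrees(np.arctan2(e[1],e[0])),"mid",q.mean(0)+e*(a.min()+a.max())/2,a.min(),a.max())
    rep("brush",box(200,420,-420,-300,5,35)&~mm)
E
```

```text
top
jar top 254 rect [557.6  36.3] [50.5 51.4] 21.8 circ [558.5  36.5] 26.5 zmed 124.7 zmax 133.2
salt top 25 rect [411.7 336. ] [21.3  5.8] 6.0 circ [411.6 336.8] 10.7 zmed 65.8 zmax 74.4
tin top 91 rect [437.2  13.3] [ 49.5 119.4] 80.7 circ [438.1  18.1] 62.2 zmed 51.2 zmax 61.0
mug 82 rect [654.5 311.7] [78.5 34. ] 1.0 circ [654.2 327.1] 39.3 zmed 84.7 zmax 92.4
bowl 28 rect [362.7 336. ] [121.4  13.7] 4.3 circ [363.1 330.9] 60.7 zmed 48.6 zmax 59.7
mat 906 rect [479.6 270.5] [179.3 159.3] 89.8 circ [479.3 269.2] 117.9 zmed 9.8 zmax 16.0
unit top 5888 rect [740.3 -29.4] [260.4 385.2] 77.8 circ [758.3 -36.9] 211.9 zmed 81.0 zmax 86.0
teabox 1188 rect [698.3  -7.9] [130.5 319. ] 72.9 circ [703.3  -8.6] 165.4 zmed 135.3 zmax 143.8
front top 423 rect [524.7  17.3] [254.3  54. ] 77.9 circ [509.8  20.5] 127.1 zmed 77.7 zmax 82.7
spat 408 rect [ 468.6 -358.5] [ 42.6 164.9] 78.1 circ [ 469.5 -356.3] 82.9 zmed 10.9 zmax 23.6
axis -10.157018462002238 mid [ 468.54904228 -360.09116201] -102.34498313109664 62.91081414170136
brush 676 rect [ 309.9 -360.5] [117.3 220. ] 89.6 circ [ 309.5 -355.1]
[... 446 characters left out ...]
362.7 331.2] 62.3 zmed 45.8 zmax 59.3
mat 502 rect [465.5 323.4] [ 74.  130.7] 89.1 circ [466.  335.1] 69.5 zmed 7.7 zmax 15.7
unit top 8510 rect [742.7 -30.8] [260.4 377.5] 77.8 circ [759.5 -37.4] 211.3 zmed 78.0 zmax 85.9
teabox 1695 rect [698.4  -8.8] [129.9 320.8] 73.0 circ [702.8  -9.7] 166.0 zmed 132.6 zmax 136.5
front top 299 rect [528.1  15. ] [250.   64.7] 77.7 circ [506.3  19.8] 125.1 zmed 74.1 zmax 81.9
spat 348 rect [ 470.  -357.9] [ 45.9 167.1] 76.2 circ [ 470. -358.] 84.6 zmed 7.0 zmax 15.4
axis -9.134047005947872 mid [ 469.53227094 -360.94252697] -105.222425271433 63.469182394543026
brush 252 rect [ 304.9 -352.2] [207.7  42.3] 4.6 circ [ 304.7 -350.2] 103.9 zmed 15.6 zmax 24.0
```

```bash
python3 - <<'E'
from h import *
t=load("top0.npz");s=load("scene0.npz")
yaw=np.radians(-12.2);ux=np.array([np.cos(yaw),np.sin(yaw)]);uy=np.array([-ux[1],ux[0]])
for n,c in(("top",t),("scene",s)):
    W=cloud(c);X,Y,Z=W[...,0],W[...,1],W[...,2];print(n)
    hsv=cv2.cvtColor(c["color"],cv2.COLOR_RGB2HSV)
    def circ(name,m):
        p=W[m][:,:2].astype(np.float32);r=cv2.minAreaRect(p);cc,R=cv2.minEnclosingCircle(p)
        z=W[m][:,2];print(name,len(p),"rect",np.round(r[0],1),np.round(r[1],1),round(r[2],1),"circ",np.round(cc,1),round(R,1),"z",np.round(np.percentile(z,[5,50,95]),1))
    def box(x0,x1,y0,y1,z0,z1): return (X>x0)&(X<x1)&(Y>y0)&(Y<y1)&(Z>z0)&(Z<z1)
    circ("salt",box(400,600,250,420,63,80) if n=="top" else box(400,600,250,420,60,80))
    circ("mat",box(380,640,200,460,5.5,16)&(hsv[...,1]>90)&(hsv[...,0]<18))
    circ("tin",box(380,460,-20,100,43,60))
    circ("mug",box(550,720,200,450,70,95))
    circ("bowl",box(280,450,250,450,35,60))
    circ("oil",box(520,750,-480,-300,50,220))
    # unit frame
    P=W[...,:2]; U=P@ux; V=P@uy
    m=box(470,950,-200,150,72,86)
    u=U[m];h,e=np.histogram(u,bins=np.arange(440,960,5))
    print([(int(a),int(b)) for a,b in zip(e,h) if b>0])
    fr=m&(U<U[m].min()+30); 
    circ("front",fr); print("front U",np.percentile(U[fr],[2,50,98]),"V",V[fr].min(),V[fr].max())
    un=m&(U>620); circ("unit",un); print("U",np.percentile(U[un],[.5,99.5]),"V",np.percentile(V[un],[.5,99.5]))
    j=box(500,620,-20,90,118,135); print("jar UV",U[j].mean(),V[j].mean(),W[j].mean(0))
E
```

```text
top
salt 116 rect [414.2 352.9] [27.4 38.8] 1.2 circ [411.3 352.6] 20.2 z [64.7 70.2 75.2]
mat 1372 rect [456.8 360.3] [145.7 147.2] 1.4 circ [456.9 360. ] 75.4 z [ 7.  11.1 15. ]
tin 77 rect [388.   22.2] [15.3 49.2] 0.6 circ [383.3  22.1] 24.8 z [46.1 51.2 56.2]
mug 200 rect [653.4 341.6] [80.1 93.2] 8.7 circ [660.4 346.3] 53.9 z [71.1 82.8 89.3]
bowl 178 rect [355.1 371.5] [148.6 113.5] 0.7 circ [346.7 372.1] 86.4 z [36.7 47.2 54.7]
oil 472 rect [ 648.4 -373.4] [58.6 52.5] 40.4 circ [ 650.5 -375.3] 29.8 z [ 64.  134.3 202.2]
[(480, 75), (485, 135), (490, 134), (495, 66), (510, 5), (515, 2), (520, 2), (530, 1), (535, 1), (630, 13), (635, 142), (640, 134), (645, 121), (650, 123), (655, 129), (660, 128), (665, 121), (670, 128), (675, 131), (680, 123), (685, 123), (690, 132), (695, 117), (700, 129), (705, 119), (710, 129), (715, 125), (720, 135), (725, 117), (730, 126), (735, 116), (740, 123), (745, 124), (750, 132), (755, 117), (760, 128), (765, 125), (770, 101), (775, 70), (780, 62), (785, 57), (790, 64), (795, 57), (800, 58), (805, 57), (810, 56), (815, 55), (820, 62), (825, 62), (
[... 1693 characters left out ...]
), (805, 85), (810, 92), (815, 96), (820, 92), (825, 93), (830, 102), (835, 151), (840, 214), (845, 221), (850, 210), (855, 213), (860, 221), (865, 217), (870, 221), (875, 228), (880, 229), (885, 221), (890, 229), (895, 250), (900, 233), (905, 238), (910, 252), (915, 293), (920, 47)]
front 240 rect [506.4  19.5] [249.4  19.4] 77.9 circ [506.7  19.4] 124.8 z [72.4 74.5 77.1]
front U [482.1949025  491.07263247 499.1772508 ] V 1.34988941523759 250.75995000013717
unit 8520 rect [786.3 -40.2] [260.5 288.4] 77.8 circ [785.6 -39.8] 193.3 z [75.6 77.9 80.3]
U [635.9440939  920.03297203] V [ -1.93936852 255.72962124]
jar UV 539.5716332487382 153.76313385244097 [559.87985341  36.26566541 121.51224479]
```

```bash
cat >> h.py <<'E'
def plan(x,y,z,yaw):
    from plant import bot
    o=bot.get_obs();p=o["tool_pos"];psi=o["tcp_rot"][2]
    from scipy.spatial.transform import Rotation as Ro
    R=Ro.from_euler("xyz",o["tcp_rot"]).as_matrix()
    sh=R.T@(np.array([x,y,z])-p); sp=-(yaw-np.degrees(psi)); sp=(sp+180)%360-180
    print("t",round(o["time"],2),"pos",np.round(p,1),"yaw",round(np.degrees(psi),1),"F",np.round(o["contact_force"],1),"w",round(o["grip_width"],1),"-> shift",np.round(sh,1),"spin",round(sp,1))
YAW=-12.2
def u2w(U,V):
    a=np.radians(YAW);return np.array([U*np.cos(a)-V*np.sin(a),U*np.sin(a)+V*np.cos(a)])
E
python3 - <<'E'
from h import *
t=load("top0.npz");s=load("scene0.npz")
for n,c in(("top",t),("scene",s)):
    W=cloud(c);X,Y,Z=W[...,0],W[...,1],W[...,2];print(n)
    hsv=cv2.cvtColor(c["color"],cv2.COLOR_RGB2HSV)
    def box(x0,x1,y0,y1,z0,z1): return (X>x0)&(X<x1)&(Y>y0)&(Y<y1)&(Z>z0)&(Z<z1)
    def circ(name,m):
        p=W[m];r=cv2.minAreaRect(p[:,:2].astype(np.float32));print(name,len(p),"mm",np.round(np.percentile(p,[1,99],axis=0),0).tolist(),"rect c",np.round(r[0],1),np.round(r[1],1))
    circ("salt",box(330,600,300,420,62,90)); circ("tin",box(320,460,-20,100,44,60)); circ("bowl",box(200,420,250,500,35,57))
    b=(hsv[...,0]<14)&(hsv[...,1]>110)&box(360,570,-420,-300,-5,25); b=b&True
    p=W[b]
    e0=np.array([np.cos(np.radians(-10)),np.sin(np.radians(-10))]);o=np.array([-e0[1],e0[0]])
    a=p[:,:2]@e0;w=p[:,:2]@o
    for lo in np.arange(a.min(),a.max(),15):
        k=(a>=lo)&(a<lo+15);print(round(lo),np.round([w[k].min(),w[k].max(),(w[k].min()+w[k].max())/2],1),np.round(np.median(p[k,2]),0),end="; ")
    print(a.min(),a.max())
plan(559,36.5,200,YAW)
E
```

```text
top
salt 145 mm [[392.0, 334.0, 62.0], [428.0, 371.0, 77.0]] rect c [408.3 352.7] [39.1 38.7]
tin 293 mm [[341.0, -6.0, 45.0], [396.0, 50.0, 58.0]] rect c [368.3  23.2] [54.6 57.9]
bowl 389 mm [[211.0, 313.0, 36.0], [411.0, 427.0, 55.0]] rect c [301.  346.2] [117.1 201.4]
441 [-280.6 -267.5 -274.1] 15.0; 456 [-280.6 -265.4 -273. ] 15.0; 471 [-279.6 -265.  -272.3] 15.0; 486 [-279.2 -266.4 -272.8] 15.0; 501 [-279.3 -267.4 -273.4] 15.0; 516 [-280.8 -266.5 -273.6] 15.0; 531 [-292.2 -253.4 -272.8] 11.0; 546 [-294.1 -251.3 -272.7] 9.0; 561 [-293.5 -252.  -272.7] 10.0; 576 [-294.8 -252.9 -273.8] 8.0; 591 [-294.2 -252.8 -273.5] 8.0; 606 [-260.8 -260.8 -260.8] 3.0; 441.34255222025496 606.6221188723787
scene
salt 79 mm [[396.0, 335.0, 63.0], [429.0, 368.0, 70.0]] rect c [412.9 351. ] [32.9 37. ]
tin 172 mm [[339.0, -5.0, 44.0], [397.0, 51.0, 51.0]] rect c [368.5  21.9] [58.3 57.9]
bowl 263 mm [[210.0, 313.0, 35.0], [418.0, 428.0, 52.0]] rect c [309.7 376.7] [206.7 118.7]
430 [-287.3 -278.6 -282.9] 9.0; 445 [-282.  -267.6 -274.8] 12.0; 460 [-282.2 -266.1 -274.1] 11.0; 475 [-282.5 -267.2 -274.9] 12.0; 490 [-281.4 -266.7 -274. ] 11.0; 505 [-281.9 -266.4 -274.2] 12.0; 520 [-281.6 -266.3 -274. ] 11.0; 535 [-295.2 -252.3 -273.7] 6.0; 550 [-295.5 -253.5 -274.5] 6.0; 565 [-296.1 -251.  -273.6] 6.0; 580 [-297.6 -252.7 -275.2] 5.0; 595 [-286.  -253.9 -270. ] 6.0; 430.036555843364 609.2705036118341
t 0.1 pos [ 232.  -470.6  226.1] yaw 26.2 F [-0.2 -0.5  0.4] w 92.0 -> shift [ 517.5 -310.3   26.6] spin 38.4
```

carry_out:
  motion:
    - [0, 52, -31, 3, 4]
    - [0, 104, -62, 5, 8]
    - [0, 155, -93, 8, 12]
    - [0, 207, -124, 11, 16]
    - [0, 259, -155, 13, 20]
    - [0, 310, -186, 16, 24]
    - [0, 362, -217, 19, 28]
    - [0, 414, -248, 22, 32]
    - [0, 466, -279, 25, 36]
    - [0, 517, -310, 26, 38.4]

```text
time: 1.35
tool_pos: [559.3, 37.9, 200.1]
tcp_rot: [-3.141, 0.001, -0.214]
contact_force: [1.4, -0.6, -0.1]
grip_width: 92.1
```

```bash
python3 -c "
from h import *
plan(559,36.5,68,YAW)"
```

```text
t 1.35 pos [559.3  37.9 200.1] yaw -12.3 F [ 1.4 -0.6 -0.1] w 92.1 -> shift [  0.2   1.6 132.1] spin -0.1
```

carry_out:
  motion:
    - [0, 0, 1, 0, 0]
    - [0, 0, 1, 25, 0]
    - [0, 0, 1, 50, 0]
    - [0, 0, 1, 75, 0]
    - [0, 0, 1, 100, 0]
    - [0, 0, 1, 120, 0]
    - [0, 0, 1, 132, 0]
    - [0, 0, 1, 132, 0]

```text
time: 2.35
tool_pos: [558.2, 36.6, 67.5]
tcp_rot: [-3.141, 0.003, -0.214]
contact_force: [0.3, -0.0, 0.4]
grip_width: 91.9
```

carry_out:
  motion:
    - [0.2, 0, 0, 0, 0]
    - [0.3, 0, 0, 0, 0]
    - [0.35, 0, 0, 0, 0]
    - [0.4, 0, 0, 0, 0]
    - [0.45, 0, 0, 0, 0]
    - [0.6, 0, 0, 0, 0]
    - [1, 0, 0, 0, 0]
    - [1, 0, 0, 0, 0]
    - [1, 0, 0, 0, 0]

```text
time: 3.48
tool_pos: [558.4, 36.8, 67.7]
tcp_rot: [-3.141, 0.003, -0.214]
contact_force: [-0.5, 2.1, 4.7]
grip_width: 55.7
```

carry_out:
  motion:
    - [1, 0, 0, -3, 0]
    - [1, 0, 0, -10, 0]
    - [1, 0, 0, -22, 0]
    - [1, 0, 0, -36, 0]
    - [1, 0, 0, -52, 0]
    - [1, 0, 0, -68, 0]
    - [1, 0, 0, -82, 0]
    - [1, 0, 0, -92, 0]
    - [1, 0, 0, -98, 0]
    - [1, 0, 0, -100, 0]

```text
time: 4.72
tool_pos: [558.7, 36.6, 167.9]
tcp_rot: [-3.141, 0.003, -0.214]
contact_force: [-0.2, -0.4, -3.4]
grip_width: 55.4
```

```bash
python3 -c "
from h import *
plan(482,364,167,10)
from plant import bot
c=bot.capture('scene');crop(c,250,120,480,340,2.6,'pics/d1.png')"
```

```text
t 4.72 pos [558.7  36.6 167.9] yaw -12.3 F [-0.2 -0.4 -3.4] w 55.4 -> shift [-144.6 -303.6    1.5] spin -22.3
```

View pics/d1.png

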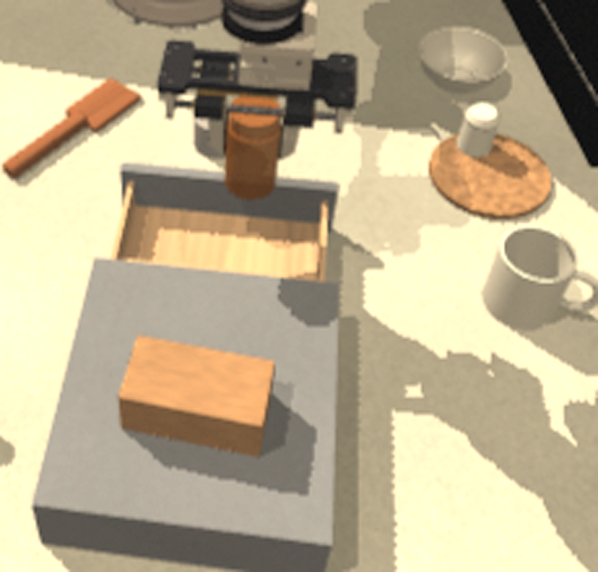

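The jar hangs upright at crop (252,155), clear of the empty, open drawer. I'll carry it to the mat.

carry_out:
  motion:
    - [1, -4, -8, 0, -1]
    - [1, -14, -30, 0, -3]
    - [1, -30, -63, 0, -5]
    - [1, -48, -100, 0, -8]
    - [1, -68, -142, 0, -11]
    - [1, -88, -184, 0, -14]
    - [1, -108, -226, 0, -17]
    - [1, -126, -264, 0, -20]
    - [1, -138, -290, 0, -22]
    - [1, -144, -302, 0, -22.3]

```text
time: 6.02
tool_pos: [481.0, 364.0, 167.8]
tcp_rot: [-3.14, 0.004, 0.177]
contact_force: [0.2, -0.7, -2.9]
grip_width: 55.7
```

```bash
python3 -c "
from h import *
plan(482,364,60,10)
"
```

```text
t 6.03 pos [481.  364.  167.8] yaw 10.2 F [ 0.2 -0.7 -2.9] w 55.7 -> shift [  1.4   0.3 107.8] spin 0.2
```

carry_out:
  motion:
    - [1, 1, 0, 5, 0]
    - [1, 1, 0, 18, 0]
    - [1, 1, 0, 35, 0]
    - [1, 1, 0, 53, 0]
    - [1, 1, 0, 70, 0]
    - [1, 1, 0, 85, 0]
    - [1, 1, 0, 95, 0]
    - [1, 1, 0, 101, 0]
    - [1, 1, 0, 104, 0]
    - [1, 1, 0, 105, 0]

```text
time: 7.28
tool_pos: [481.7, 364.4, 63.0]
tcp_rot: [-3.14, 0.003, 0.178]
contact_force: [1.6, 1.0, -2.2]
grip_width: 55.3
```

carry_out:
  motion:
    - [1, 0, 0, 1, 0]
    - [1, 0, 0, 2, 0]
    - [1, 0, 0, 3, 0]
    - [1, 0, 0, 3, 0]

```text
time: 7.78
tool_pos: [481.7, 364.4, 60.0]
tcp_rot: [-3.14, 0.003, 0.177]
contact_force: [0.7, 0.6, -2.7]
grip_width: 55.7
```

carry_out:
  motion:
    - [1, 0, 0, 0.5, 0]
    - [1, 0, 0, 1, 0]
    - [1, 0, 0, 1.5, 0]
    - [1, 0, 0, 1.5, 0]

```text
time: 8.28
tool_pos: [481.7, 364.4, 58.8]
tcp_rot: [-3.14, 0.003, 0.177]
contact_force: [-1.3, 0.8, 0.2]
grip_width: 55.8
```

carry_out:
  motion:
    - [1, 0, 0, 0.5, 0]
    - [0.37, 0, 0, 0.5, 0]
    - [0.35, 0, 0, 0.5, 0]
    - [0.3, 0, 0, 0.5, 0]
    - [0.2, 0, 0, 0.5, 0]
    - [0, 0, 0, 0.5, 0]
    - [0, 0, 0, 0.5, 0]
    - [0, 0, 0, 0.5, 0]

```text
time: 9.28
tool_pos: [481.7, 364.4, 58.3]
tcp_rot: [-3.14, 0.003, 0.178]
contact_force: [0.2, -0.6, 0.4]
grip_width: 91.3
```

carry_out:
  motion:
    - [0, 0, 0, -15, 0]
    - [0, 0, 0, -40, 0]
    - [0, 0, 0, -75, 0]
    - [0, 0, 0, -110, 0]
    - [0, 0, 0, -140, 0]
    - [0, 0, 0, -165, 0]
    - [0, 0, 0, -170, 0]

```text
time: 10.15
tool_pos: [483.0, 364.7, 231.1]
tcp_rot: [-3.138, -0.002, 0.178]
contact_force: [-0.1, 0.1, 0.2]
grip_width: 91.7
```

```bash
python3 -c "
from h import *
from plant import bot
plan(467.5,-360.3,225,-10)
c=bot.capture('scene');crop(c,250,120,480,340,2.6,'pics/d2.png')"
```

```text
t 10.15 pos [483.  364.7 231.1] yaw 10.2 F [-0.1  0.1  0.2] w 91.7 -> shift [-143.3  710.8    3.4] spin 20.2
```

View pics/d2.png

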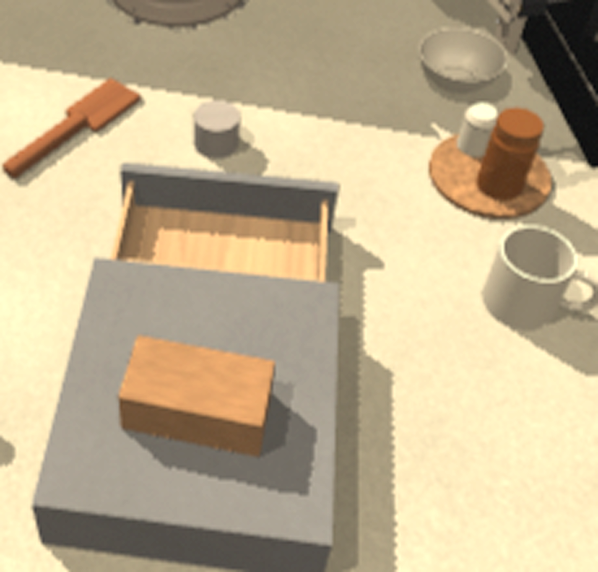

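carry_out:
  motion:
    - [0.3, -12, 60, 0, 2]
    - [0.3, -24, 120, 0, 4]
    - [0.3, -36, 180, 0, 6]
    - [0.3, -48, 240, 0, 8]
    - [0.3, -60, 300, 0, 10]
    - [0.3, -73, 360, 0, 12]
    - [0.3, -85, 420, 0, 14]
    - [0.3, -97, 480, 0, 16]
    - [0.3, -109, 540, 0, 18]
    - [0.3, -121, 600, 0, 20.2]

```text
time: 11.45
tool_pos: [468.7, -249.1, 227.5]
tcp_rot: [-3.138, 0.002, -0.176]
contact_force: [0.7, -0.6, -0.0]
grip_width: 64.4
```

```bash
python3 -c "
from h import *
plan(467.5,-360.3,70,-10)
"
```

```text
t 11.45 pos [ 468.7 -249.1  227.5] yaw -10.1 F [ 0.7 -0.6 -0. ] w 64.4 -> shift [ 18.6 110.2 157. ] spin -0.1
```

carry_out:
  motion:
    - [0.3, 9, 52, 0, 0]
    - [0.3, 17, 95, 10, 0]
    - [0.3, 18.6, 109, 40, 0]
    - [0.3, 18.6, 109, 80, 0]
    - [0.3, 18.6, 109, 120, 0]
    - [0.3, 18.6, 109, 150, 0]
    - [0.3, 18.6, 109, 157, 0]
    - [0.3, 18.6, 109, 157, 0]

```text
time: 12.45
tool_pos: [467.6, -359.0, 70.0]
tcp_rot: [-3.137, 0.003, -0.176]
contact_force: [-0.3, -0.3, -0.9]
grip_width: 64.4
```

```bash
python3 -c "
from h import *
from plant import bot
plan(467.5,-360.3,4,-10)
c=bot.capture('scene');crop(c,160,130,310,260,4.5,'pics/d3.png')"
```

```text
t 12.45 pos [ 467.6 -359.    70. ] yaw -10.1 F [-0.3 -0.3 -0.9] w 64.4 -> shift [ 0.3  1.5 66. ] spin -0.1
```

View pics/d3.png

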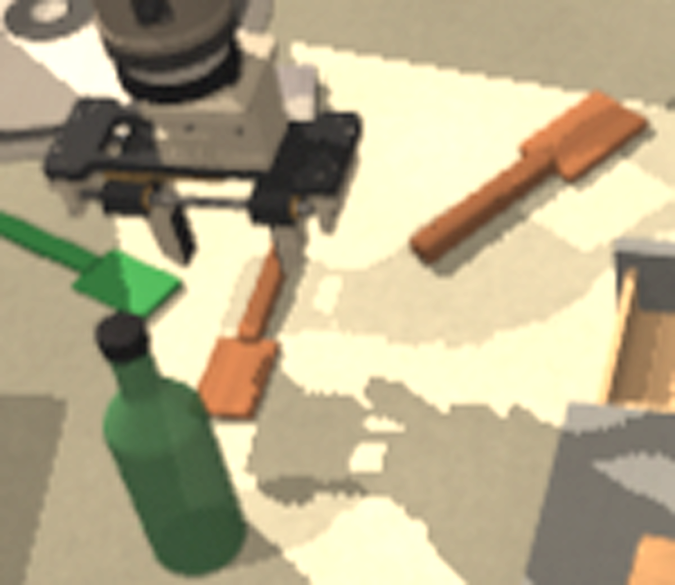

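carry_out:
  motion:
    - [0.55, 0, 1, 0, 0]
    - [0.55, 0, 1, 15, 0]
    - [0.55, 0, 1, 30, 0]
    - [0.55, 0, 1, 45, 0]
    - [0.55, 0, 1, 57, 0]
    - [0.55, 0, 1, 64, 0]
    - [0.55, 0, 1, 66, 0]
    - [0.55, 0, 1, 66, 0]

```text
time: 13.5
tool_pos: [468.0, -360.3, 5.0]
tcp_rot: [-3.139, 0.001, -0.176]
contact_force: [-0.3, 0.3, -0.3]
grip_width: 41.3
```

```bash
python3 -c "
from h import *
t=load('top0.npz');W=cloud(t);h=cv2.cvtColor(t['color'],cv2.COLOR_RGB2HSV)
m=(h[...,0]>50)&(h[...,0]<85)&(h[...,1]>100)&(W[...,2]<30)
p=W[m];p=p[(p[:,0]<520)];print(len(p));print(np.round(p[np.argsort(-p[:,1])[:4]]))
plan(467.5,-360.3,4,-10)"
```

```text
339
[[ 421. -423.    8.]
 [ 424. -424.    8.]
 [ 421. -427.    8.]
 [ 418. -427.    7.]]
t 13.5 pos [ 468.  -360.3    5. ] yaw -10.1 F [-0.3  0.3 -0.3] w 41.3 -> shift [-0.5  0.1  1. ] spin -0.1
```

carry_out:
  motion:
    - [0.65, 0, 0, 1, 0]
    - [0.72, 0, 0, 1, 0]
    - [0.8, 0, 0, 1, 0]
    - [1, 0, 0, 1, 0]
    - [1, 0, 0, 1, 0]
    - [1, 0, 0, 1, 0]
    - [1, 0, 0, 1, 0]

```text
time: 14.38
tool_pos: [468.1, -360.5, 4.2]
tcp_rot: [-3.139, 0.001, -0.176]
contact_force: [-1.1, -0.9, 2.9]
grip_width: 17.6
```

carry_out:
  motion:
    - [1, 0, 0, -4, 0]
    - [1, 0, 0, -15, 0]
    - [1, 0, 0, -35, 0]
    - [1, 0, 0, -60, 0]
    - [1, 0, 0, -85, 0]
    - [1, 0, 0, -110, 0]
    - [1, 0, 0, -135, 0]
    - [1, 0, 0, -155, 0]
    - [1, 0, 0, -160, 0]

```text
time: 15.5
tool_pos: [468.6, -361.3, 166.1]
tcp_rot: [-3.141, -0.002, -0.176]
contact_force: [0.4, 0.3, -0.7]
grip_width: 17.5
```

```bash
python3 -c "
from h import *
from plant import bot
print(u2w(547,127))
plan(*u2w(547,127),164,77.8)
c=bot.capture('scene');crop(c,160,90,310,220,4.5,'pics/d4.png')"
```

```text
[561.48474332   8.53715491]
t 15.5 pos [ 468.6 -361.3  166.1] yaw -10.1 F [ 0.4  0.3 -0.7] w 17.5 -> shift [  26.5 -380.4    2.5] spin -87.9
```

View pics/d4.png

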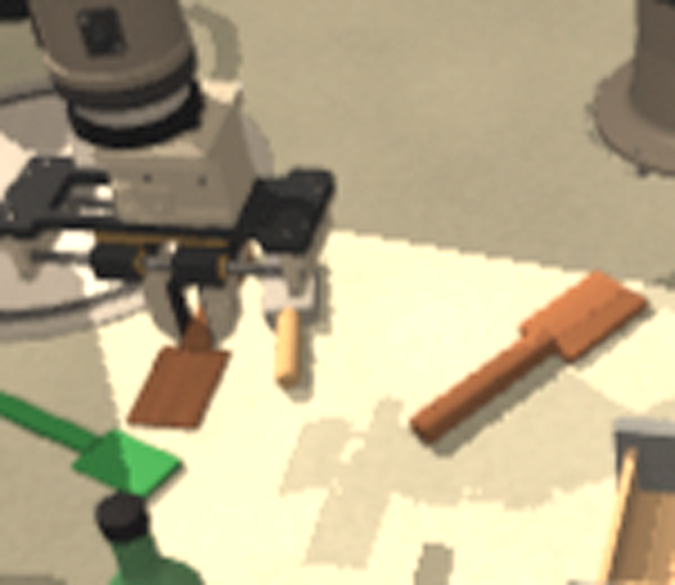

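carry_out:
  motion:
    - [1, 2, -38, 0, -8.8]
    - [1, 5, -76, 0, -17.6]
    - [1, 8, -114, 0, -26.4]
    - [1, 11, -152, 0, -35.2]
    - [1, 13, -190, 0, -44]
    - [1, 16, -228, 0, -52.7]
    - [1, 18, -266, 0, -61.5]
    - [1, 21, -304, 0, -70.3]
    - [1, 24, -342, 0, -79.1]
    - [1, 26.5, -380, 0, -87.9]

```text
time: 16.8
tool_pos: [560.8, 9.6, 165.3]
tcp_rot: [-3.141, -0.001, 1.363]
contact_force: [1.1, -0.6, 0.3]
grip_width: 17.7
```

carry_out:
  motion:
    - [1, 0, 0, 0, 0]
    - [1, 0, 0, 0, 0]

```text
time: 17.05
tool_pos: [560.3, 9.4, 164.5]
tcp_rot: [-3.139, -0.001, 1.362]
contact_force: [-0.1, -0.7, -0.2]
grip_width: 17.6
```

```bash
python3 -c "
from h import *
from plant import bot
plan(*u2w(547,127),25,77.8)
for n in('scene','top'):
  c=bot.capture(n);crop(c,*((250,100,450,260) if n=='scene' else (200,100,400,260)),3.5,'pics/d5%s.png'%n)"
```

```text
t 17.05 pos [560.3   9.4 164.5] yaw 78.0 F [-0.1 -0.7 -0.2] w 17.6 -> shift [ -0.6   1.7 139.5] spin 0.2
```

View pics/d5scene.png

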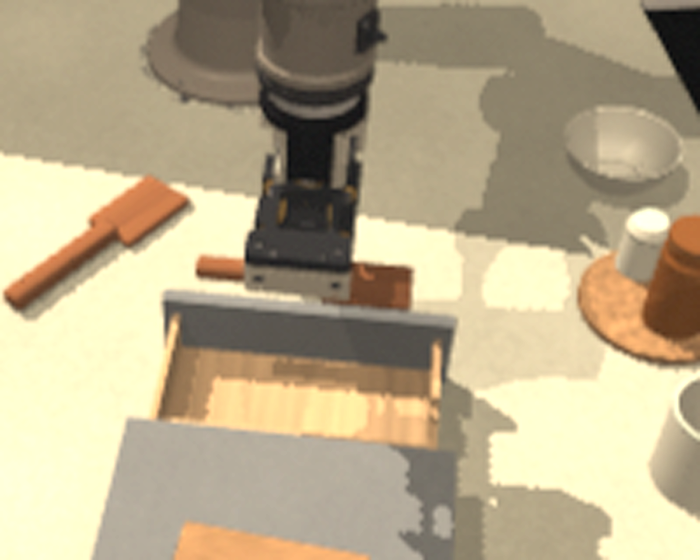

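View pics/d5top.png

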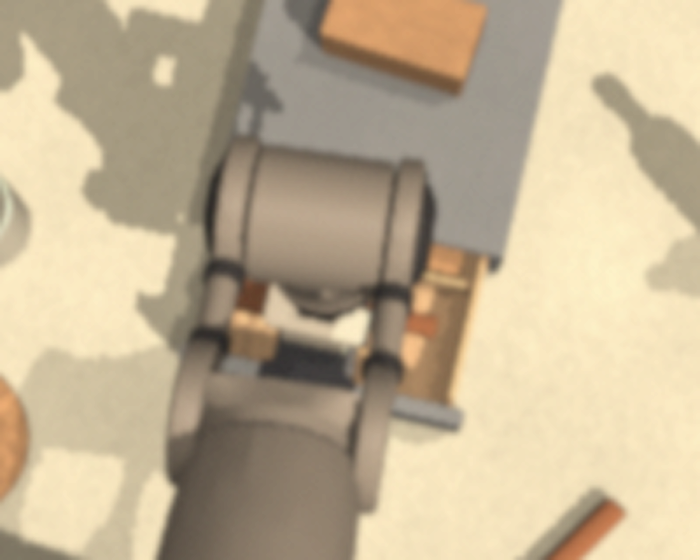

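```bash
python3 -c "
from h import *
from plant import bot
c=bot.capture('scene');W=cloud(c);h=cv2.cvtColor(c['color'],cv2.COLOR_RGB2HSV)
m=(h[...,0]<14)&(h[...,1]>110)&(W[...,2]>130)&(W[...,2]<185)&(abs(W[...,1])<130)&(abs(W[...,0]-560)<70)
p=W[m];a=np.radians(YAW);U=p[:,:2]@[np.cos(a),np.sin(a)];V=p[:,:2]@[-np.sin(a),np.cos(a)]
print(len(p),'U',U.min(),U.max(),'V',V.min(),V.max(),'z',np.percentile(p[:,2],[2,98]));
k=V<60;print('handle U',U[k].min(),U[k].max(),np.median(p[k,2]));k=V>150;print('blade U',U[k].min(),U[k].max(),np.median(p[k,2]))"
```

```text
273 U 525.2052771796756 570.2547533369041 V 41.01796832200851 207.14557013649872 z [164.14184849 174.07832613]
handle U 538.3105891971219 558.8062875220551 171.53429499974015
blade U 525.2052771796756 570.2547533369041 166.44276274989988
```

The spatula spans V 41–208 and U 525–570. That is well inside the compartment (V 16–238, U 497–607), so I'll lower it.

carry_out:
  motion:
    - [1, 0, 1, 10, 0]
    - [1, 0, 1, 30, 0]
    - [1, 0, 1, 55, 0]
    - [1, 0, 1, 80, 0]
    - [1, 0, 1, 103, 0]
    - [1, 0, 1, 120, 0]
    - [1, 0, 1, 131, 0]
    - [1, 0, 1, 136, 0]
    - [1, 0, 1, 138, 0]
    - [1, 0, 1, 138, 0]

```text
time: 18.45
tool_pos: [561.8, 8.5, 27.5]
tcp_rot: [-3.141, -0.001, 1.361]
contact_force: [-0.4, -0.5, -1.0]
grip_width: 17.7
```

carry_out:
  motion:
    - [1, 0, 0, 1, 0]
    - [1, 0, 0, 2, 0]
    - [1, 0, 0, 2.5, 0]
    - [1, 0, 0, 2.5, 0]

```text
time: 18.95
tool_pos: [561.8, 8.5, 25.0]
tcp_rot: [-3.141, -0.001, 1.361]
contact_force: [-0.5, -0.7, -2.0]
grip_width: 17.5
```

carry_out:
  motion:
    - [1, 0, 0, 0.7, 0]
    - [1, 0, 0, 1.4, 0]
    - [1, 0, 0, 1.6, 0]
    - [0.78, 0, 0, 1.6, 0]
    - [0.7, 0, 0, 1.6, 0]
    - [0.62, 0, 0, 1.6, 0]
    - [0.62, 0, 0, 1.6, 0]
    - [0.62, 0, 0, 1.6, 0]

```text
time: 19.95
tool_pos: [561.7, 8.5, 23.4]
tcp_rot: [-3.141, -0.001, 1.361]
contact_force: [0.6, 0.4, -0.7]
grip_width: 34.5
```

carry_out:
  motion:
    - [0.62, 0, 0, -8, 0]
    - [0.62, 0, 0, -25, 0]
    - [0.62, 0, 0, -50, 0]
    - [0.62, 0, 0, -80, 0]
    - [0.62, 0, 0, -110, 0]
    - [0.8, 0, 0, -135, 0]
    - [1, 0, 0, -145, 0]

```text
time: 20.82
tool_pos: [562.6, 8.3, 171.1]
tcp_rot: [3.138, -0.001, 1.361]
contact_force: [-0.6, 0.8, -0.2]
grip_width: 19.0
```

```bash
python3 -c "
from h import *
from plant import bot
print(u2w(450,127))
plan(*u2w(450,127),168,YAW)
c=bot.capture('scene');crop(c,250,100,450,260,3.5,'pics/d6.png')"
```

```text
[466.67540158  29.03566017]
t 20.82 pos [562.6   8.3 171.1] yaw 78.0 F [-0.6  0.8 -0.2] w 19.0 -> shift [  0.3 -98.1   2.7] spin 90.2
```

View pics/d6.png

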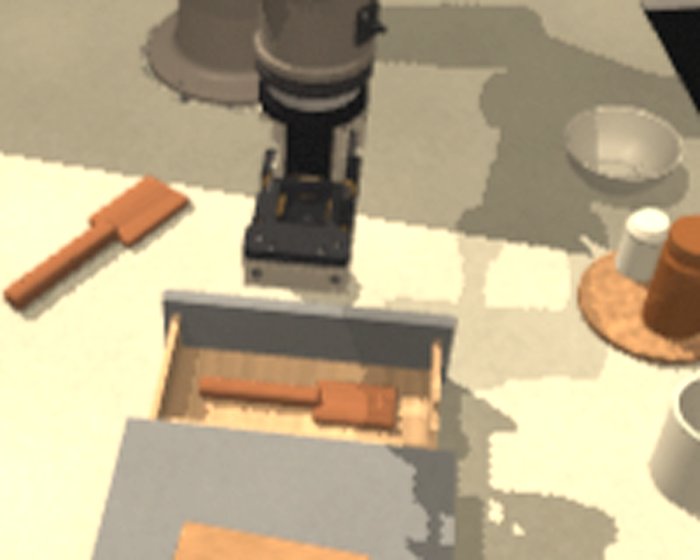

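The spatula lies flat in the compartment at crop (300,395). Next I go in front of the drawer with the fingers shut.

carry_out:
  motion:
    - [1, 0, -10, 0, 9]
    - [1, 0, -20, 0, 18]
    - [1, 0, -30, 0, 27]
    - [1, 0, -40, 0, 36]
    - [1, 0, -50, 0, 45]
    - [1, 0, -60, 0, 54]
    - [1, 0, -70, 0, 63]
    - [1, 0, -80, 0, 72]
    - [1, 0, -90, 0, 81]
    - [1, 0, -98, 0, 90.2]

```text
time: 22.12
tool_pos: [465.9, 28.8, 170.3]
tcp_rot: [-3.14, -0.003, -0.219]
contact_force: [-0.4, 0.4, -0.4]
grip_width: 0.4
```

```bash
python3 -c "
from h import *
plan(*u2w(450,127),42,YAW)"
```

```text
t 22.12 pos [465.9  28.8 170.3] yaw -12.5 F [-0.4  0.4 -0.4] w 0.4 -> shift [  0.4  -0.2 128.3] spin -0.3
```

carry_out:
  motion:
    - [1, 0, 0, 10, 0]
    - [1, 0, 0, 30, 0]
    - [1, 0, 0, 55, 0]
    - [1, 0, 0, 80, 0]
    - [1, 0, 0, 103, 0]
    - [1, 0, 0, 120, 0]
    - [1, 0, 0, 127, 0]
    - [1, 0, 0, 128, 0]
    - [1, 0, 0, 128, 0]

```text
time: 23.25
tool_pos: [466.7, 28.9, 42.7]
tcp_rot: [-3.14, -0.003, -0.218]
contact_force: [-0.6, -0.4, 0.0]
grip_width: 0.2
```

carry_out:
  motion:
    - [1, 4, 0, 0, 0]
    - [1, 8, 0, 0, 0]
    - [1, 12, 0, 0, 0]
    - [1, 16, 0, 0, 0]
    - [1, 19, 0, 0, 0]
    - [1, 22, 0, 0, 0]
    - [1, 25, 0, 0, 0]
    - [1, 28, 0, 0, 0]
    - [1, 31, 0, 0, 0]
    - [1, 34, 0, 0, 0]

```text
time: 24.5
tool_pos: [499.9, 21.6, 42.6]
tcp_rot: [-3.14, -0.003, -0.218]
contact_force: [-1.1, 1.0, -0.5]
grip_width: 0.1
```

```bash
python3 -c "
from h import *
plan(*u2w(585,127),42,YAW)"
```

```text
t 24.5 pos [499.9  21.6  42.6] yaw -12.5 F [-1.1  1.  -0.5] w 0.1 -> shift [101.   -0.8   0.9] spin -0.3
```

carry_out:
  motion:
    - [1, 4, 0, 0, 0]
    - [1, 10, 0, 0, 0]
    - [1, 17, 0, 0, 0]
    - [1, 24, 0, 0, 0]
    - [1, 31, 0, 0, 0]
    - [1, 38, 0, 0, 0]
    - [1, 45, 0, 0, 0]
    - [1, 52, 0, 0, 0]
    - [1, 58, 0, 0, 0]
    - [1, 62, 0, 0, 0]

```text
time: 25.75
tool_pos: [560.8, 8.0, 42.8]
tcp_rot: [-3.14, -0.003, -0.218]
contact_force: [-1.9, 1.0, -0.5]
grip_width: 0.4
```

```bash
python3 -c "
from h import *
from plant import bot
plan(*u2w(585,127),42,YAW)
c=bot.capture('scene');crop(c,250,100,450,260,3.5,'pics/d7.png')
W=cloud(c);a=np.radians(YAW);U=W[...,:2]@[np.cos(a),np.sin(a)];V=W[...,:2]@[-np.sin(a),np.cos(a)]
m=(W[...,2]>71)&(W[...,2]<80)&(U>470)&(U<632)&(abs(V-127)<124)&(abs(V-127)>60);print(m.sum(),np.percentile(U[m],[2,50,98]))"
```

```text
t 25.75 pos [560.8   8.   42.8] yaw -12.5 F [-1.9  1.  -0.5] w 0.4 -> shift [38.5 -0.9  0.9] spin -0.3
197 [559.54623098 568.26967654 575.06898703]
```

View pics/d7.png

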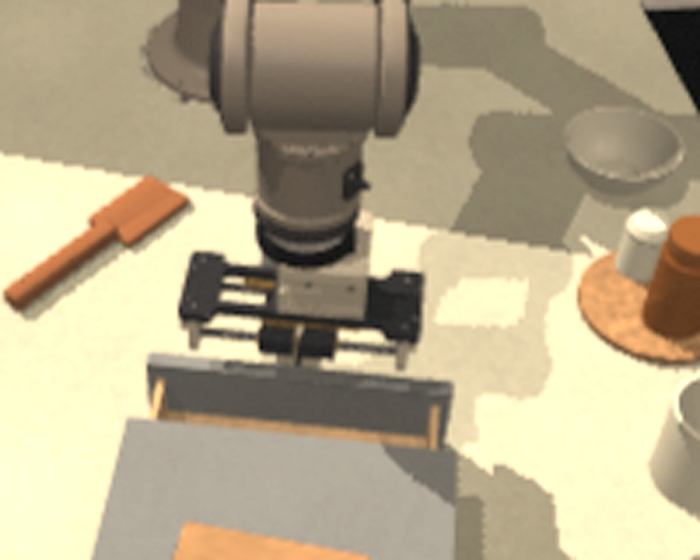

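carry_out:
  motion:
    - [1, 4, 0, 0, 0]
    - [1, 8, 0, 0, 0]
    - [1, 12, 0, 0, 0]
    - [1, 16, 0, 0, 0]
    - [1, 20, 0, 0, 0]
    - [1, 24, 0, 0, 0]
    - [1, 27, 0, 0, 0]
    - [1, 30, 0, 0, 0]
    - [1, 33, 0, 0, 0]
    - [1, 36, 0, 0, 0]

```text
time: 27.05
tool_pos: [596.8, -0.0, 43.1]
tcp_rot: [-3.14, -0.004, -0.218]
contact_force: [-1.4, 1.3, -0.8]
grip_width: 0.1
```

carry_out:
  motion:
    - [1, 2, 0, 0, 0]
    - [1, 4, 0, 0, 0]
    - [1, 6, 0, 0, 0]
    - [1, 8, 0, 0, 0]

```text
time: 27.55
tool_pos: [601.8, -1.2, 43.2]
tcp_rot: [-3.141, 0.002, -0.218]
contact_force: [-14.2, 3.7, 8.9]
grip_width: 0.4
```

carry_out:
  motion:
    - [1, 2, 0, 0, 0]
    - [1, 4, 0, 0, 0]
    - [1, 6, 0, 0, 0]

```text
time: 27.92
tool_pos: [603.7, -1.6, 43.2]
tcp_rot: [-3.141, 0.011, -0.217]
contact_force: [-17.1, 4.2, 11.5]
grip_width: 0.4
```

The force has reached 17 N with an upward part, which is more than the catch should give. I'll stop and look.

```bash
python3 -c "
from h import *
from plant import bot
o=bot.get_obs();print(np.round(o['joint_positions'],3),o['moment'],o['contact_force'])
c=bot.capture('scene');crop(c,250,100,450,260,3.5,'pics/d8.png')
W=cloud(c);a=np.radians(YAW);U=W[...,:2]@[np.cos(a),np.sin(a)];V=W[...,:2]@[-np.sin(a),np.cos(a)]
m=(W[...,2]>71)&(W[...,2]<80)&(U>570)&(U<632)&(abs(V-127)<124)&(abs(V-127)>60);print(m.sum(),np.percentile(U[m],[2,50,98]))
c=bot.capture('top');crop(c,200,60,400,260,3,'pics/d8t.png')"
```

```text
[-1.300e-01  6.790e-01  1.502e+00  1.000e-03  9.720e-01  1.657e+00] [0.63803576 2.40599991 0.07830807] [-17.11493154   4.18934839  11.45936833]
209 [603.21345041 612.09577351 619.03174115]
```

View pics/d8.png

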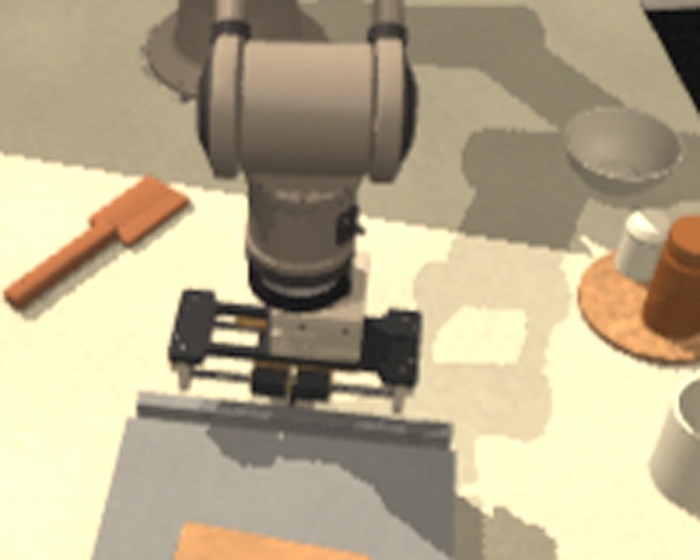

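View pics/d8t.png

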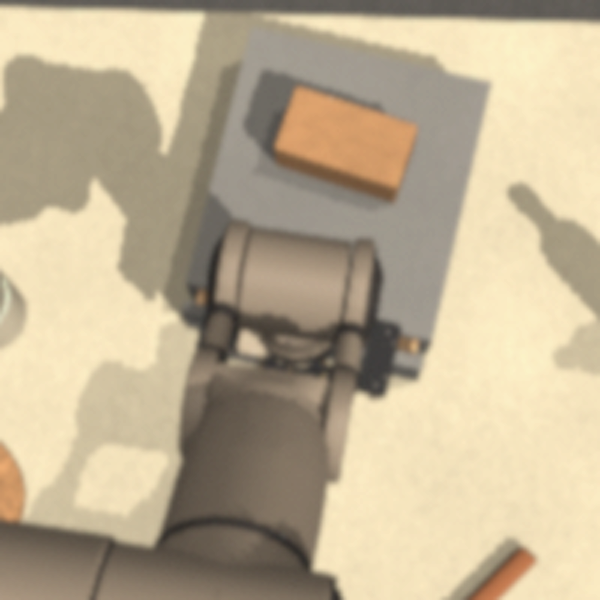

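The front face is at U≈604 (opening about 15 mm, inside the catch zone) and it has followed the tool all along. Nothing else is touching. The vertical part may be friction from arm compliance, so I'll relax and push again slowly.

carry_out:
  motion:
    - [1, -2, 0, 0, 0]
    - [1, -2, 0, 0, 0]

```text
time: 28.28
tool_pos: [603.5, -1.7, 43.6]
tcp_rot: [-3.141, 0.007, -0.217]
contact_force: [0.5, -0.2, 0.5]
grip_width: 0.8
```

carry_out:
  motion:
    - [1, 2, 0, 0, 0]
    - [1, 3, 0, 0, 0]

```text
time: 28.52
tool_pos: [605.1, -2.1, 43.6]
tcp_rot: [3.142, 0.01, -0.217]
contact_force: [-8.9, 0.8, 6.9]
grip_width: 0.1
```

carry_out:
  motion:
    - [1, 2, 0, 0, 0]
    - [1, 3.5, 0, 0, 0]
    - [1, 5, 0, 0, 0]

```text
time: 28.9
tool_pos: [606.6, -2.4, 43.7]
tcp_rot: [3.141, 0.018, -0.216]
contact_force: [-14.9, 2.5, 11.2]
grip_width: 0.8
```

carry_out:
  motion:
    - [1, 2, 0, 0, 0]
    - [1, 3.5, 0, 0, 0]
    - [1, 5, 0, 0, 0]

```text
time: 29.28
tool_pos: [608.8, -2.9, 43.7]
tcp_rot: [3.141, 0.025, -0.216]
contact_force: [-13.4, 2.7, 10.2]
grip_width: 0.2
```

carry_out:
  motion:
    - [1, 1.5, 0, 0, 0]
    - [1, 3, 0, 0, 0]
    - [1, 4.5, 0, 0, 0]

```text
time: 29.65
tool_pos: [611.6, -3.5, 43.8]
tcp_rot: [3.14, 0.029, -0.216]
contact_force: [-7.0, 2.2, 6.4]
grip_width: 0.8
```

```bash
cat > fr.py <<'E'
from h import *
from plant import bot
plan(*u2w(585,127),42,YAW)
c=bot.capture('scene')
W=cloud(c);a=np.radians(YAW);U=W[...,:2]@[np.cos(a),np.sin(a)];V=W[...,:2]@[-np.sin(a),np.cos(a)]
m=(W[...,2]>71)&(W[...,2]<79)&(U>570)&(U<634)&(abs(V-127)<124)&(abs(V-127)>60)
print(m.sum(),np.percentile(U[m],[2,50,98]))
crop(c,250,100,450,260,3.5,'pics/last.png')
E
python3 fr.py
```

```text
t 29.65 pos [611.6  -3.5  43.8] yaw -12.4 F [-7.   2.2  6.4] w 0.8 -> shift [-13.5  -1.2   2.1] spin -0.2
216 [611.21434454 621.35955193 628.93868284]
```

carry_out:
  motion:
    - [1, 1, 0, 0, 0]
    - [1, 2, 0, 0, 0]
    - [1, 3, 0, 0, 0]
    - [1, 4, 0, 0, 0]

```text
time: 30.2
tool_pos: [615.9, -4.4, 43.8]
tcp_rot: [3.14, 0.028, -0.216]
contact_force: [-3.5, 1.2, 3.1]
grip_width: 0.2
```

carry_out:
  motion:
    - [1, 1, 0, 0, 0]
    - [1, 2, 0, 0, 0]
    - [1, 3, 0, 0, 0]
    - [1, 4, 0, 0, 0]

```text
time: 30.7
tool_pos: [619.9, -5.3, 43.6]
tcp_rot: [3.14, 0.028, -0.216]
contact_force: [-4.0, 1.1, 3.0]
grip_width: 0.2
```

```bash
python3 fr.py
```

```text
t 30.7 pos [619.9  -5.3  43.6] yaw -12.4 F [-4.   1.1  3. ] w 0.2 -> shift [-21.9  -1.2   2.2] spin -0.2
145 [620.30315894 627.02118528 632.7284554 ]
```

carry_out:
  motion:
    - [1, 1, 0, 0, 0]
    - [1, 2, 0, 0, 0]
    - [1, 3, 0, 0, 0]
    - [1, 3, 0, 0, 0]

```text
time: 31.25
tool_pos: [619.7, -5.3, 43.6]
tcp_rot: [3.14, 0.035, -0.216]
contact_force: [-13.1, 0.9, 10.1]
grip_width: 0.2
```

```bash
python3 fr.py
```

```text
t 31.25 pos [619.7  -5.3  43.6] yaw -12.4 F [-13.1   0.9  10.1] w 0.2 -> shift [-21.8  -1.2   2.4] spin -0.2
148 [620.53676524 626.91102283 633.3851258 ]
```

View pics/last.png

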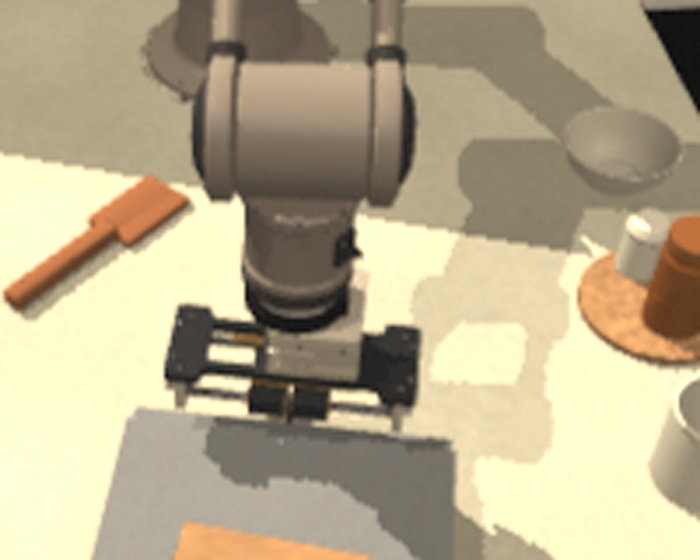

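The tool stopped while the force rose, and the front is at U≈620, the expected home position. So the drawer is seated, and I'll back off.

carry_out:
  motion:
    - [1, -3, 0, 0, 0]
    - [1, -10, 0, 0, 0]
    - [1, -25, 0, 0, 0]
    - [1, -45, 0, 0, 0]
    - [1, -60, 0, -5, 0]
    - [1, -65, 0, -30, 0]
    - [1, -70, 0, -70, 0]
    - [1, -100, 0, -120, 0]
    - [1, -140, -40, -160, 0]
    - [1, -170, -90, -180, 0]

```text
time: 32.55
tool_pos: [480.9, 113.4, 229.5]
tcp_rot: [3.141, 0.032, -0.218]
contact_force: [0.6, 0.7, 0.1]
grip_width: 0.3
```

```bash
python3 -c "
from h import *
from plant import bot
plan(450,60,250,0)"
```

```text
t 32.55 pos [480.9 113.4 229.5] yaw -12.5 F [0.6 0.7 0.1] w 0.3 -> shift [-19.3  58.8 -19.9] spin -12.5
```

carry_out:
  motion:
    - [1, 0, 50, 0, 0]
    - [1, 0, 105, 0, 0]
    - [1, 0, 160, 0, 0]
    - [1, 0, 215, 0, 0]
    - [1, 0, 270, 0, 0]
    - [1, 0, 320, 0, 0]
    - [1, 0, 350, 0, 0]
    - [1, 0, 360, 0, 0]

```text
time: 33.55
tool_pos: [402.6, -239.6, 229.6]
tcp_rot: [3.14, 0.031, -0.221]
contact_force: [-0.3, 0.4, -0.8]
grip_width: 0.9
```

```bash
python3 -c "
from h import *
from plant import bot
YA=np.radians(YAW)
for n in('scene','top'):
    c=bot.capture(n);cv2.imwrite('pics/fin_%s.png'%n,cv2.convertScaleAbs(cv2.cvtColor(c['color'],cv2.COLOR_RGB2BGR),alpha=1.5))
    W=cloud(c);U=W[...,:2]@[np.cos(YA),np.sin(YA)];V=W[...,:2]@[-np.sin(YA),np.cos(YA)];X,Y,Z=W[...,0],W[...,1],W[...,2]
    m=(Z>70)&(Z<84)&(U>560)&(U<645)&(abs(V-127)<122);print(n,m.sum(),np.percentile(U[m],[0,1,5,50]))
    def b(s,x0,x1,y0,y1,z0,z1):
        k=(X>x0)&(X<x1)&(Y>y0)&(Y<y1)&(Z>z0)&(Z<z1);r=cv2.minAreaRect(W[k][:,:2].astype(np.float32));print(s,k.sum(),np.round(r[0],1),np.round(r[1],1),np.round(np.median(W[k][:,2]),1))
    b('jar top',420,560,300,440,105,130);b('salt',370,440,310,400,62,80);b('tin',320,420,-30,90,44,60);b('mug',600,720,280,430,72,95)
"
```

```text
scene 543 [618.52176638 620.08709852 621.45270564 633.07317767]
jar top 186 [483.  362.8] [51.  51.4] 112.2
salt 73 [411.2 350.8] [33.6 33. ] 66.6
tin 175 [369.1  21.8] [59.1 57.7] 47.5
mug 240 [655.4 334.3] [79.3 80.7] 80.2
top 615 [618.94482059 619.88945999 620.57355571 631.49932616]
jar top 271 [481.9 362.9] [50.8 51.5] 115.8
salt 145 [408.4 352.6] [39.2 39.9] 70.0
tin 296 [368.3  23.2] [54.6 58.1] 51.4
mug 179 [653.4 341.1] [78.6 93.1] 84.1
```

View pics/fin_scene.png

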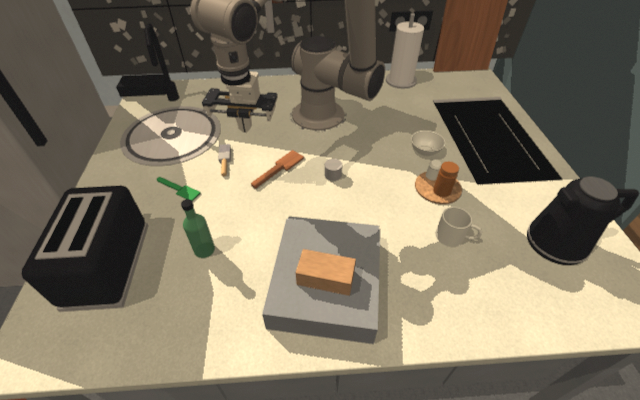

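View pics/fin_top.png

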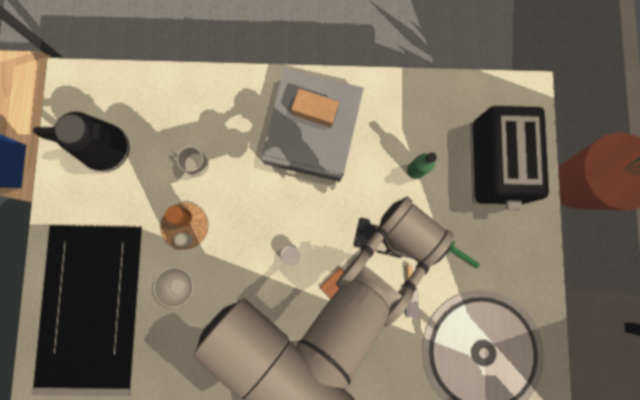

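The scene view shows the drawer shut flush at (328,220), the jar upright on the mat at (447,180) beside the salt, and the bystanders unmoved. I'm handing in.

```bash
python3 -c "
from plant import bot
print(bot.close_job())"
```

```text
the job is handed in; nothing more can be done
None
```

The job is done and handed in at about 34 s. I moved the jar to the cork mat, laid the small brown spatula in the drawer, and pushed the drawer slowly home until it met its stop.

- **Drawer:** both views put the front's outer face about 15 mm ahead of the carcass edge, which is the fully-home position. At the end of the push the tool stopped moving while the force rose to about 17 N.
- **Jar:** it stands upright on the mat at about (482, 363) mm, with its top at about 115 mm. The gap to the salt pot is about 22 mm.
- **Spatula:** the last look before closing showed it lying flat, well inside the front compartment. It can't be seen now that the drawer is shut.
- **Everything else:** the salt pot, tin and mug measured the same as before to within about 2 mm. The bowl, oil bottle and tea box look unmoved in the pictures. In the last top view the arm partly hides the large brown spatula, the green one and the brush, but the scene view shows them in place.

One check did not match. In the catch zone the push took about 15–20 N with an upward part, where the description suggested about 8 N. The drawer followed the tool throughout and nothing else was in contact. I put the difference down to friction at the fingertips as the arm flexed, but did not confirm it.

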